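Fetch the blue star tile from behind the glaze jars

TASK

The three glaze jars stand in the way of the blue star tile: first stand all three upright in the metal side tray, then lay the blue tile flat, star up, in the middle of the stone cutting block, and only then stand each jar back in the middle of the pad of its own colour. Do not topple a jar.

Things in the scene. Friction and masses are not known exactly. Their poses are not given: they have to be found in the camera images.
- red_jar: loose upright red glaze jar with a red lid and a white paper band, a plain cylinder 50 mm in diameter and 100 mm tall, 0.2 to 0.4 kg; origin at the centre of its underside, z up. At the start it stands on the red pad
- green_jar: loose upright green glaze jar with a green lid and a white paper band, a plain cylinder 50 mm in diameter and 100 mm tall, 0.2 to 0.4 kg; origin at the centre of its underside, z up. At the start it stands on the green pad
- yellow_jar: loose upright yellow glaze jar with a yellow lid and a white paper band, a plain cylinder 50 mm in diameter and 100 mm tall, 0.2 to 0.4 kg; origin at the centre of its underside, z up. At the start it stands on the yellow pad
- red_pad: fixed red glazed square tile, 60 x 60 mm, let into the wooden stock board, home of the red jar; its top is 20 mm above the table, 2 mm proud of the board; origin at the centre of the square at the board's surface, x and y along its edges. The pads lie in front (-x of their frame), left and right of the blue tile, centres 57 mm from it; which colour lies where varies
- green_pad: fixed green glazed square tile, 60 x 60 mm, let into the wooden stock board, home of the green jar; its top is 20 mm above the table, 2 mm proud of the board; origin at the centre of the square at the board's surface, x and y along its edges. The pads lie in front (-x of their frame), left and right of the blue tile, centres 57 mm from it; which colour lies where varies
- yellow_pad: fixed yellow glazed square tile, 60 x 60 mm, let into the wooden stock board, home of the yellow jar; its top is 20 mm above the table, 2 mm proud of the board; origin at the centre of the square at the board's surface, x and y along its edges. The pads lie in front (-x of their frame), left and right of the blue tile, centres 57 mm from it; which colour lies where varies
- blue_tile: loose blue glazed tile with a white eight-point star on top, 44 x 44 mm and 18 mm thick, 0.09 kg, lying flat on the stock board (top 18 mm above the table) amid the three jars; behind it runs a rail whose top is 30 mm above the table and whose inner face is 68 mm from its centre. Origin at the centre of its underside, x and y along its edges, z up
- tray: fixed low aluminium side tray, 280 x 130 mm (x by y), with a rim 5 mm thick and 15 mm high and an inner floor 5 mm above the table; origin at the centre of its underside, x along its long side. It has room for the three jars in one row along x
- stone: fixed sand-coloured stone cutting block, 160 x 160 mm and 55 mm high, flat on top with a darker 78 mm square marked in the middle; origin at the centre of its underside. A small loose chip lies near one corner of its top
Not all that is in view belongs to the job. What is shaped like the red_jar but pink or purple is not meant.

How it is judged:
By the outcome, as a careful person would: the job done as asked, in the order asked, and still so for the second after the job is handed in, with the robot touching nothing.
It also fails if it takes over 128 s, if anything falls off the work surface, if the arm or the gripper's body presses on something with over 40 N, if the wrist force passes 120 N, or if a joint passes its speed limit or range.

ROBOT

A 7-joint arm with a two-finger parallel gripper is mounted at the origin on the work surface. World frame = base frame: x ahead of the robot, y to its left, z up, the work surface at z = 0. Lengths are in m, angles in rad, forces in N, time in s.
With the tool pointing down it reaches from about 0.35 to 0.9 m from the base axis. Payload 8.1 kg.
Tool frame: the origin (TCP) lies at the very end of the fingers, on their centre line; the grasp point (between the pads) lies arm.grip_point_offset behind it (arm.grip_point_offset is the distance from the TCP to the grasp point, in m); z points along the fingers, y is the line along which they close (so a half turn about z gives the same grasp; the last joint's range is limited). The gripper opens to 92 mm and grips with 3 to 60 N. Pads are 19 mm wide; open, the fingers measure 130 mm over their backs; the gripper's body (75 mm by 190 mm) begins 47 mm behind the grasp point.
Start: joints at [1.097, 0.434, 0.025, 1.573, -0.012, 1.134, -0.075], TCP at [0.226, -0.583, 0.227] pointing down, gripper open.
Joint ranges: [-2.62, 2.62], [-0.44, 2.09], [-1.27, 1.32], [0.08, 2.57], [-1.32, 4.46], [0.12, 2], [-2.74, 2.74]. Speed limits (rad/s): [2.22, 2.22, 3.01, 3.01, 3.14, 3.14, 3.14].

INTERFACE

Orientations are given as a rotation vector (axis times angle).
In Python, from cell import arm gives the robot as it stands. The module is installed in compiled form; this text tells all that it offers.
- The arm moves only by the shell command python3 -m creep 'ROWS' [OPENING] [FORCE]. ROWS is JSON, a list of rows, each a list of 6 numbers: the shift along the tool's x, y, z scaled (see below), then the turn, a rotation vector about the tool's x, y, z scaled (see below). A call has 1 to 20 rows; each row shifts and turns the commanded pose from where the row before left it, along the tool's axes as they then stand; what a row does not reach is not made up. The controller multiplies each number of a shift by 0.4 m and each number of a turn by 120 degrees. A row lasts 1/12 s, in which the tool goes at most 41.7 mm and 7.16 degrees, less where a joint would pass 70% of its speed; a pose out of reach is approached as far as the arm can. A call with a number of a shift or a turn outside -1 to 1 is refused whole. A call with a gripper value outside its range is refused whole. OPENING is the closure, from -1 (fully open) to 1 (shut), set as the call begins (- or left out, the last holds). The fingers move at their own pace and stop on an object; FORCE is the grip in N (left out, the last holds). Time passes only in rows, so rows that do not move let the fingers close. It gives the time, the measured TCP pose, the force, the opening and the grip force at its end, in the units of the state.
- arm.observe(): the state, without advancing time (a new reading comes with each control period).
- arm.get_image(name): name is "scene" or "top"; returns a dict with "frame" (400x640x3 uint8, red, green, blue), "intrinsics" (3x3 intrinsics, pixels), "distortion" ([k1, k2, p1, p2, k3] as OpenCV has them; the pictures are not rectified), "rvec" (rotation vector, rad) and "tvec" (3), from world to camera coordinates, as OpenCV has them. Camera axes: x right, y down, z forward; pixel columns grow to the right and rows downward; lengths in m; the calibration is good to about 2 mm. A picture is of the moment at which its call begins. There is no depth.
- arm.sign_off(): hands the job in; it is judged then, once.
The state is a dict: "clock": time; "joints": joint angles; "dq": joint speeds; "joint_efforts": joint torques, N m; "position": TCP position; "ee_rot": TCP orientation; "force": force on the tool from outside, world axes, zero at the start; "ft_torque": the same for the moment, N m; "width": opening from 0.0 (shut) to 1.0 (fully open); "gripper_force": force on a finger pad.
Only numpy, scipy, OpenCV 4.12 (cv2) and the standard library are available. Lean on these libraries where they do the work, as an engineer would, in place of code of your own. Each camera call takes 0.05 s, during which the arm holds its last target. There are 200 camera calls.

## Working session

There is one attempt and no reset: what is moved stays moved. The work goes in short steps, Python scripts to look and compute and a shell command to move; the robot and the scene stay as the last step left them, time stands still between calls to the robot, and variables do not carry over. Pictures are saved under pics/ and viewed, at most 14 in all, crops included, and the job is handed in when it is done.

```bash
mkdir -p pics; ls; cat > h.py <<'E'
import numpy as np, cv2
from cell import arm
from scipy.spatial.transform import Rotation as R
def grab(n):
    d=arm.get_image(n); return d
def save(d,f,box=None,s=1):
    im=d["frame"]
    if box: im=im[box[1]:box[3],box[0]:box[2]]
    im=cv2.resize(im,None,fx=s,fy=s,interpolation=cv2.INTER_CUBIC)
    cv2.imwrite(f,im[:,:,::-1])
def ray(d,uv):
    p=cv2.undistortPoints(np.array(uv,float).reshape(-1,1,2),np.array(d["intrinsics"]),np.array(d["distortion"])).reshape(-1,2)
    Rm=cv2.Rodrigues(np.array(d["rvec"],float))[0]; t=np.array(d["tvec"],float).ravel()
    return -Rm.T@t,(np.c_[p,np.ones(len(p))])@Rm
def plane(d,uv,z):
    c,r=ray(d,uv); return c+r*((z-c[2])/r[:,2])[:,None]
def proj(d,P):
    return cv2.projectPoints(np.array(P,float).reshape(-1,1,3),np.array(d["rvec"],float),np.array(d["tvec"],float),np.array(d["intrinsics"]),np.array(d["distortion"]))[0].reshape(-1,2)
E
python3 - <<'E'
from h import *
for n in("scene","top"):
    d=grab(n); save(d,f"pics/{n}0.png"); np.save(f"pics/{n}0.npy",d,allow_pickle=True); print(n,ray(d,[[320,200]]))
s=arm.observe(); print(s,arm.grip_point_offset)
print(R.from_rotvec(s["ee_rot"]).as_matrix().round(3))
E
```

```text
pics
scene (array([0.88685743, 0.49499084, 0.69823943]), array([[-0.38189629, -0.57301177, -0.72515964]]))
top (array([0.45106993, 0.00308026, 0.90094092]), array([[ 0.12488411, -0.01016982, -0.99214397]]))
{'clock': 0.1, 'joints': array([ 1.09738602,  0.4351843 ,  0.02500107,  1.57401019, -0.01161554,
        1.13397923, -0.07512229]), 'dq': array([-0.00077466, -0.00140893,  0.0005857 , -0.00219431,  0.0014611 ,
       -0.00111569,  0.00092432]), 'joint_efforts': array([ 2.42380564e-03, -6.69128966e+01,  9.87920836e-01, -3.15145862e+01,
       -6.04832615e-02,  3.74806754e-02,  7.57071393e-05]), 'position': array([ 0.22625712, -0.58211958,  0.22600292]), 'ee_rot': array([-3.08642853e+00, -5.78691210e-01,  6.12670947e-04]), 'force': array([ 0.1458972 ,  0.48755387, -0.31246006]), 'ft_torque': array([ 0.0444601 , -0.00382263, -0.04540027]), 'gripper_force': 0.0, 'width': 0.998515667225183} 0.0188
[[ 0.932  0.362 -0.001]
 [ 0.362 -0.932  0.001]
 [-0.    -0.001 -1.   ]]
```

View pics/scene0.png

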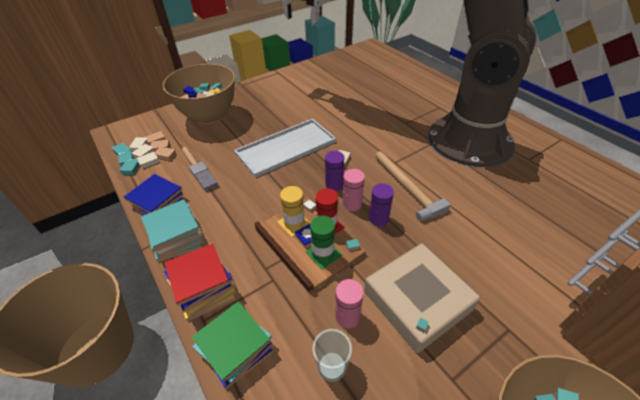

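View pics/top0.png

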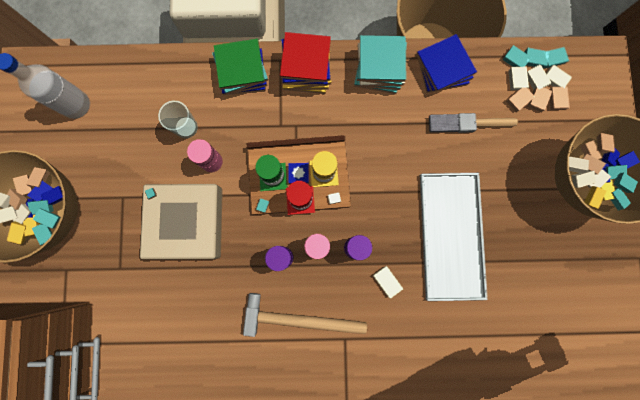

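The top view shows red jar (299,198), green (270,170) and yellow (323,167) around the blue tile (298,172). The tray is at about (454,236) and the stone at about (180,222). The lookalikes are purple (278,258) and (358,247), and pink (317,246) and (202,155); they don't fit, because they are off the board and the wrong colour. Next is an enlarged crop to confirm.

```bash
cat > m.py <<'E'
from h import *
d=np.load("pics/top0.npy",allow_pickle=True).item()
save(d,"pics/crop1.png",(235,125,365,225),6)
hsv=cv2.cvtColor(d["frame"],cv2.COLOR_RGB2HSV)
def comp(m,box,k=1):
    mm=np.zeros_like(m);x0,y0,x1,y1=box;mm[y0:y1,x0:x1]=m[y0:y1,x0:x1]
    cs,_=cv2.findContours(mm,cv2.RETR_EXTERNAL,cv2.CHAIN_APPROX_NONE)
    return max(cs,key=cv2.contourArea)
B=(245,145,350,216)
for n,lo,hi in(("red",(0,150,60),(8,255,255)),("green",(50,120,40),(75,255,255)),("yellow",(20,150,80),(32,255,255)),("blue",(110,120,40),(130,255,255))):
    m=cv2.inRange(hsv,lo,hi); c=comp(m,B); e=cv2.minAreaRect(c); print(n,cv2.boundingRect(c),cv2.contourArea(c),plane(d,[cv2.minEnclosingCircle(c)[0]],.12).round(4))
# stone and tray: brightness
def quad(m,box,z):
    c=comp(m,box);r=cv2.minAreaRect(cv2.convexHull(c));p=plane(d,cv2.boxPoints(r),z)
    print(r,p.round(4).tolist(),p.mean(0).round(4),np.linalg.norm(p-np.roll(p,-1,0),axis=1).round(4))
h,s,v=cv2.split(hsv)
quad(((s<70)&(v>100)).astype(np.uint8),(405,160,500,310),.015)
quad(((s<110)&(v>150)).astype(np.uint8),(130,175,228,268),.055)
print(hsv[222,180],hsv[240,150],hsv[225,128],hsv[236,454],hsv[300,520])
quad(((v<165)).astype(np.uint8),(152,196,208,248),.055)
E
python3 m.py
```

```text
red (286, 181, 29, 34) 790.5 [[0.5506 0.0352 0.12  ]]
green (256, 155, 31, 36) 824.5 [[0.6039 0.0913 0.12  ]]
yellow (309, 151, 30, 36) 824.5 [[ 0.6086 -0.0147  0.12  ]]
blue (288, 163, 21, 20) 327.5 [[0.606  0.0374 0.12  ]]
((453.4940185546875, 236.0539093017578), (129.29673767089844, 60.25288772583008), 86.93350982666016) [[0.619, -0.2316, 0.015], [0.6238, -0.3675, 0.015], [0.3398, -0.3627, 0.015], [0.3358, -0.2321, 0.015]] [ 0.4796 -0.2985  0.015 ] [0.136  0.284  0.1307 0.2833]
((177.99996948242188, 220.99996948242188), (75.99998474121094, 73.99998474121094), -0.0) [[0.4428, 0.3729, 0.055], [0.5995, 0.3783, 0.055], [0.5963, 0.2157, 0.055], [0.4398, 0.2139, 0.055]] [0.5196 0.2952 0.055 ] [0.1568 0.1626 0.1565 0.159 ]
[ 19  56 133] [ 20  67 210] [ 14 139 149] [ 78   5 240] [ 14 133 165]
((177.5, 221.0), (36.0, 37.0), 90.0) [[0.5578, 0.3364, 0.055], [0.5563, 0.2577, 0.055], [0.4801, 0.2564, 0.055], [0.4816, 0.3342, 0.055]] [0.519  0.2962 0.055 ] [0.0787 0.0762 0.0778 0.0762]
```

View pics/crop1.png

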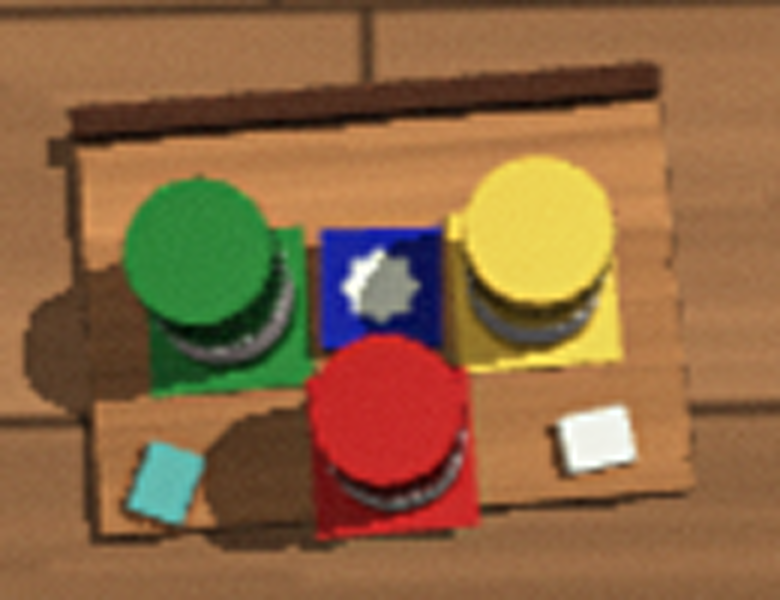

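The crop confirms the three jars: green lid at full-image (268,167), red (299,193), yellow (325,163). The blue star tile sits between them at (298.5,172), and the board is yawed about 4°. Next I refine the lid centres, using the top-face circles at z=0.12, and cross-check them against the scene view.

```bash
cat > m2.py <<'E'
from h import *
t=np.load("pics/top0.npy",allow_pickle=True).item(); sc=np.load("pics/scene0.npy",allow_pickle=True).item()
def lid(d,box,lo,hi,vmin):
    hsv=cv2.cvtColor(d["frame"],cv2.COLOR_RGB2HSV); m=cv2.inRange(hsv,(lo,110,vmin),(hi,255,255)); q=np.zeros_like(m); x0,y0,x1,y1=box; q[y0:y1,x0:x1]=m[y0:y1,x0:x1]
    c=max(cv2.findContours(q,0,cv2.CHAIN_APPROX_NONE)[0],key=cv2.contourArea); return c
# top face: upper arc of the lid outline (side hidden there), circle fit in world at z=.12
for n,g,lo,hi in(("red",(299.1,192.9),0,8),("green",(267.9,166.6),50,75),("yellow",(324.6,162.9),20,32)):
    box=[int(g[0]-16),int(g[1]-17),int(g[0]+17),int(g[1]+17)]
    c=lid(t,box,lo,hi,60).reshape(-1,2).astype(float); c=c[c[:,1]<g[1]+2]
    P=plane(t,c,.12)[:,:2]; A=np.c_[2*P,np.ones(len(P))]; s=np.linalg.lstsq(A,(P**2).sum(1),rcond=None)[0]
    print(n,s[:2].round(4),"r",np.sqrt(s[2]+s[:2]@s[:2]).round(4),"eye",plane(t,[g],.12)[0].round(4), "scene px",proj(sc,[*s[:2],.12]).round(1))
hsv=cv2.cvtColor(t["frame"],cv2.COLOR_RGB2HSV)
m=cv2.inRange(hsv,(110,120,40),(130,255,255));m[:145]=0;m[216:]=0;m[:,:245]=0;m[:,350:]=0
c=max(cv2.findContours(m,0,2)[0],key=cv2.contourArea); r=cv2.minAreaRect(c); p=plane(t,cv2.boxPoints(r),.036)
print("tile",r,p.mean(0).round(4),np.linalg.norm(p-np.roll(p,-1,0),axis=1))
save(sc,"pics/crop2.png",(230,150,410,285),4)
E
python3 m2.py; grep -n "" /dev/null
```

```text
red [0.5597 0.0352] r 0.0279 eye [0.5642 0.0358 0.12  ] scene px [[327.7 194.9]]
green [0.6147 0.0954] r 0.0265 eye [0.6181 0.0969 0.12  ] scene px [[322.9 223.2]]
yellow [ 0.6204 -0.0134] r 0.0267 eye [ 0.6233 -0.0156  0.12  ] scene px [[292.6 193.5]]
tile ((298.0, 172.5), (19.0, 20.0), 90.0) [0.6216 0.0411 0.036 ] [0.04393247 0.04230565 0.04366833 0.04230737]
```

View pics/crop2.png

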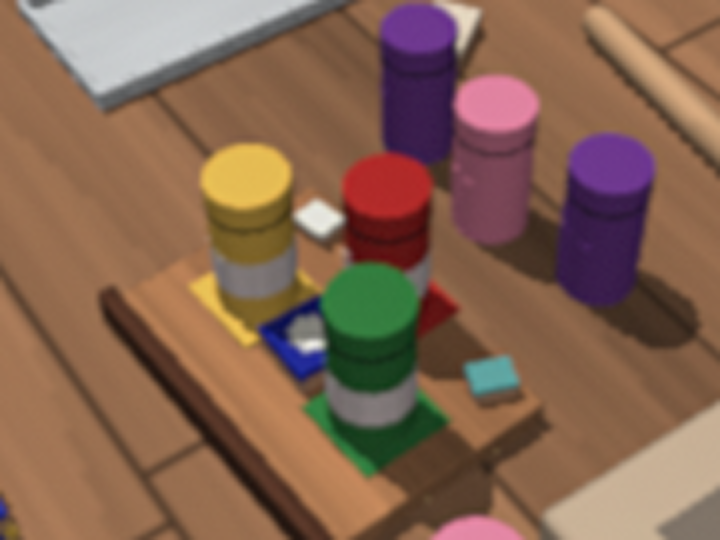

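Both views agree with the layout to within about 3 mm: tile (0.622,0.041), red (0.564,0.036), green (0.618,0.097), yellow (0.624,−0.016). The tray centre is (0.480,−0.2985) and the stone centre is (0.519,0.296). I square the tool to the world axes first.

```bash
python3 -m creep '[[0,0,0,0,0,0.044],[0,0,0,0,0,0.045],[0,0,0,0,0,0.044],[0,0,0,0,0,0.044],[0.02,-0.04,0,0,0,0],[0.04,-0.075,0,0,0,0],[0.04,-0.075,0,0,0,0],[0.04,-0.075,0,0,0,0],[0.04,-0.075,0,0,0,0],[0.04,-0.075,0,0,0,0],[0.04,-0.075,0,0,0,0],[0.04,-0.075,0,0,0,0],[0.04,-0.075,0,0,0,0],[0.04,-0.075,0,0,0,0],[0.04,-0.075,0,0,0,0],[0.04,-0.075,0,0,0,0],[0.04,-0.075,0,0,0,0],[0.04,-0.075,0,0,0,0],[0,0,0,0,0,0]]' -1 30
cat > go.py <<'E'
import sys
from h import *
s=arm.observe();p=np.array(s["position"]);M=R.from_rotvec(s["ee_rot"]).as_matrix()
print("t",round(s["clock"],2),"p",p.round(4),"yaw",round(np.degrees(np.arctan2(M[1,0],M[0,0])),2),"tilt",M[:2,2].round(4),"w",round(s["width"]*92,1),"gf",round(s["gripper_force"],1))
if len(sys.argv)>3:
    g=np.array([float(a) for a in sys.argv[1:4]]); print("units",(M.T@(g-p)/.4).round(3))
E
python3 go.py .5642 .0358 .225
```

```text
clock: 1.68
position: [0.4454, -0.1697, 0.2267]
ee_rot: [-3.139, -0.014, -0.002]
force: [1.3, 0.3, -0.4]
width: 0.999
gripper_force: 0.0
t 1.68 p [ 0.4454 -0.1697  0.2267] yaw 0.49 tilt [0.0015 0.0028] w 91.9 gf 0.0
units [ 0.301 -0.511  0.006]
```

```bash
python3 -m creep '[[0.04,-0.07,0,0,0,0],[0.043,-0.073,0,0,0,0],[0.044,-0.074,0,0,0,0],[0.044,-0.074,0,0,0,0],[0.044,-0.074,0,0,0,0],[0.044,-0.074,0,0,0,0],[0.042,-0.072,0,0,0,0],[0,0,0,0,0,0.002],[0,0,0,0,0,0]]'; python3 go.py .5642 .0358 .071
```

```text
clock: 2.43
position: [0.5631, 0.03, 0.2261]
ee_rot: [-3.141, 0.001, 0.001]
force: [0.5, -1.1, 0.1]
width: 0.998
gripper_force: 0.0
t 2.43 p [0.5631 0.03   0.2261] yaw -0.03 tilt [-0.0009  0.0007] w 91.8 gf 0.0
units [ 0.003 -0.014  0.388]
```

```bash
python3 -m creep '[[0,0,0,0,0,0],[0,0,0.05,0,0,0],[0,0,0.06,0,0,0],[0,0,0.06,0,0,0],[0,0,0,0,0,0],[0,0,0,0,0,0]]'; python3 go.py .5642 .0358 .071
```

```text
clock: 2.93
position: [0.5617, 0.0263, 0.1582]
ee_rot: [3.141, -0.009, -0.004]
force: [0.4, 0.0, 0.6]
width: 1.0
gripper_force: 0.0
t 2.93 p [0.5617 0.0263 0.1582] yaw -0.34 tilt [-0.0028 -0.0009] w 92.0 gf 0.0
units [ 0.007 -0.024  0.218]
```

```bash
python3 -m creep '[[0.007,-0.024,0,0,0,0],[0,0,0.05,0,0,0],[0,0,0.06,0,0,0],[0,0,0.06,0,0,0],[0,0,0.048,0,0,0],[0,0,0,0,0,0],[0,0,0,0,0,0]]'; python3 go.py .5642 .0358 .071
```

```text
clock: 3.52
position: [0.5662, 0.0379, 0.0724]
ee_rot: [-3.141, 0.006, -0.001]
force: [-0.1, -0.5, 0.0]
width: 1.001
gripper_force: 0.0
t 3.52 p [0.5662 0.0379 0.0724] yaw -0.23 tilt [0.0003 0.0002] w 92.1 gf 0.0
units [-0.005  0.005  0.004]
```

```bash
python3 -m creep '[[-0.003,0.004,0,0,0,0],[0,0,0,0,0,0],[0,0,0,0,0,0],[0,0,0,0,0,0],[0,0,0,0,0,0],[0,0,0,0,0,0],[0,0,0,0,0,0],[0,0,0,0,0,0]]' 1 25; python3 go.py; for i in 1 2 3; do python3 go.py; done
```

```text
clock: 4.18
position: [0.5646, 0.0359, 0.0717]
ee_rot: [-3.142, 0.006, -0.0]
force: [-0.1, -0.2, 2.5]
width: 0.542
gripper_force: 25.0
t 4.18 p [0.5646 0.0359 0.0717] yaw -0.24 tilt [0.0002 0.    ] w 49.9 gf 25.0
t 4.18 p [0.5646 0.0359 0.0717] yaw -0.24 tilt [0.0002 0.    ] w 49.9 gf 25.0
t 4.18 p [0.5646 0.0359 0.0717] yaw -0.24 tilt [0.0002 0.    ] w 49.9 gf 25.0
t 4.18 p [0.5646 0.0359 0.0717] yaw -0.24 tilt [0.0002 0.    ] w 49.9 gf 25.0
```

Gripped at 49.9 mm, so red is held. I lift it and carry it to the tray.

```bash
python3 -m creep '[[0,0,-0.03,0,0,0],[0,0,-0.05,0,0,0],[0,0,-0.06,0,0,0],[0,0,-0.06,0,0,0],[0,0,-0.06,0,0,0],[0,0,-0.05,0,0,0],[0,0,-0.02,0,0,0],[-0.02,0.04,0,0,0,0],[-0.035,0.07,0,0,0,0],[-0.035,0.07,0,0,0,0],[-0.035,0.07,0,0,0,0],[-0.035,0.07,0,0,0,0],[-0.035,0.07,0,0,0,0],[-0.035,0.07,0,0,0,0],[-0.035,0.07,0,0,0,0],[-0.035,0.07,0,0,0,0],[-0.035,0.07,0,0,0,0],[-0.035,0.06,0,0,0,0],[-0.02,0.03,0,0,0,0],[0,0,0,0,0,0]]'; python3 go.py .395 -.2985 .0565
```

```text
clock: 5.85
position: [0.404, -0.2709, 0.2024]
ee_rot: [3.141, -0.016, -0.005]
force: [-0.1, 0.4, -4.2]
width: 0.54
gripper_force: 25.0
t 5.85 p [ 0.404  -0.2709  0.2024] yaw -0.58 tilt [-0.0029 -0.0006] w 49.7 gf 25.0
units [-0.021  0.069  0.365]
```

```bash
python3 -m creep '[[-0.021,0.06,0,0,0,-0.005],[0,0.009,0.03,0,0,0],[0,0,0.06,0,0,0],[0,0,0.06,0,0,0],[0,0,0.06,0,0,0],[0,0,0.06,0,0,0],[0,0,0.04,0,0,0],[0,0,0,0,0,0],[0,0,0,0,0,0]]'; python3 go.py .395 -.2985 .0575
```

```text
clock: 6.6
position: [0.3982, -0.294, 0.0786]
ee_rot: [-3.14, -0.011, 0.004]
force: [0.3, -0.3, -3.0]
width: 0.544
gripper_force: 25.0
t 6.6 p [ 0.3982 -0.294   0.0786] yaw 0.4 tilt [-0.0023  0.0017] w 50.0 gf 25.0
units [-0.008  0.011  0.053]
```

```bash
python3 -m creep '[[-0.006,0.01,0.02,0,0,0],[0,0,0.02,0,0,0],[0,0,0.01,0,0,0],[0,0,0,0,0,0],[0,0,0,0,0,0]]'; python3 go.py .395 -.2985 .0567
```

```text
clock: 7.02
position: [0.3963, -0.299, 0.0595]
ee_rot: [-3.141, -0.01, 0.0]
force: [-0.3, 0.3, -3.9]
width: 0.545
gripper_force: 25.0
t 7.02 p [ 0.3963 -0.299   0.0595] yaw 0.36 tilt [-0.0001  0.0001] w 50.2 gf 25.0
units [-0.003 -0.001  0.007]
```

```bash
python3 -m creep '[[0,0,0.004,0,0,0],[0,0,0.003,0,0,0],[0,0,0,0,0,0],[0,0,0,0,0,0]]'; python3 go.py
```

```text
clock: 7.35
position: [0.3964, -0.2991, 0.0568]
ee_rot: [3.142, 0.01, 0.0]
force: [0.5, -0.0, -2.7]
width: 0.545
gripper_force: 25.0
t 7.35 p [ 0.3964 -0.2991  0.0568] yaw 0.36 tilt [ 0.0001 -0.0001] w 50.1 gf 25.0
```

```bash
python3 -m creep '[[0,0,0.002,0,0,0],[0,0,0.002,0,0,0],[0,0,0,0,0,0]]'; python3 -m creep '[[0,0,0,0,0,0],[0,0,0,0,0,0],[0,0,0,0,0,0],[0,0,0,0,0,0],[0,0,0,0,0,0],[0,0,-0.02,0,0,0],[0,0,-0.04,0,0,0],[0,0,-0.06,0,0,0],[0,0,-0.07,0,0,0],[0,0,-0.07,0,0,0],[0,0,-0.06,0,0,0],[0,0,-0.03,0,0,0],[0,0,0,0,0,0]]' -1; python3 go.py .6233 -.0156 .2
```

```text
clock: 7.6
position: [0.3967, -0.2991, 0.0565]
ee_rot: [3.141, 0.01, 0.001]
force: [-4.6, 4.5, 16.9]
width: 0.539
gripper_force: 25.0
clock: 8.68
position: [0.3978, -0.3, 0.1986]
ee_rot: [3.139, 0.01, 0.008]
force: [0.7, -0.7, 0.9]
width: 1.0
gripper_force: 0.0
t 8.68 p [ 0.3978 -0.3     0.1986] yaw 0.35 tilt [ 0.0048 -0.003 ] w 92.0 gf 0.0
units [ 0.568 -0.708 -0.003]
```

```bash
python3 -m creep '[[0.028,-0.035,0,0,0,0],[0.056,-0.07,0,0,0,0],[0.056,-0.07,0,0,0,0],[0.056,-0.07,0,0,0,0],[0.056,-0.07,0,0,0,0],[0.056,-0.07,0,0,0,0],[0.056,-0.07,0,0,0,0],[0.056,-0.07,0,0,0,0],[0.056,-0.07,0,0,0,0],[0.056,-0.07,0,0,0,0],[0.036,-0.043,0,0,0,0],[0,0,0,0,0,0],[0,0,0,0,0,0]]'; python3 - <<'E'
from h import *
d=grab("top"); save(d,"pics/crop3.png",(235,125,365,225),6)
E
python3 go.py .6233 -.0156 .071
```

```text
clock: 9.77
position: [0.6217, -0.0128, 0.194]
ee_rot: [-3.141, -0.014, 0.003]
force: [-0.7, 0.1, 0.3]
width: 1.002
gripper_force: 0.0
t 9.82 p [ 0.6211 -0.0146  0.1941] yaw 0.39 tilt [-0.0019 -0.0005] w 92.0 gf 0.0
units [0.006 0.002 0.308]
```

```bash
python3 -m creep '[[0.006,0.002,0.04,0,0,0],[0,0,0.06,0,0,0],[0,0,0.06,0,0,0],[0,0,0.06,0,0,0],[0,0,0.05,0,0,0],[0,0,0.03,0,0,0],[0,0,0,0,0,0],[0,0,0,0,0,0]]'; python3 go.py .6233 -.0156 .071
```

```text
clock: 10.48
position: [0.6237, -0.0162, 0.0752]
ee_rot: [3.141, 0.008, -0.001]
force: [1.1, -0.5, 0.3]
width: 0.999
gripper_force: 0.0
t 10.48 p [ 0.6237 -0.0162  0.0752] yaw 0.3 tilt [-0.0009 -0.0005] w 91.9 gf 0.0
units [-0.001 -0.002  0.01 ]
```

Next: lower 4 mm, close on yellow, lift, and carry to the tray at (0.48, −0.2985).

```bash
python3 -m creep '[[0,0,0.01,0,0,0],[0,0,0,0,0,0],[0,0,0,0,0,0],[0,0,0,0,0,0],[0,0,0,0,0,0],[0,0,0,0,0,0],[0,0,0,0,0,0],[0,0,0,0,0,0]]' 1 25; python3 go.py; python3 -m creep '[[0,0,-0.03,0,0,0],[0,0,-0.05,0,0,0],[0,0,-0.06,0,0,0],[0,0,-0.06,0,0,0],[0,0,-0.06,0,0,0],[0,0,-0.05,0,0,0],[0,0,-0.02,0,0,0],[0,0,0,0,0,0]]'; python3 go.py .48 -.2985 .0565
```

```text
clock: 11.15
position: [0.6243, -0.0152, 0.0713]
ee_rot: [-3.142, -0.01, -0.001]
force: [-1.0, -0.3, 1.3]
width: 0.542
gripper_force: 25.0
t 11.15 p [ 0.6243 -0.0152  0.0713] yaw 0.36 tilt [0.0003 0.    ] w 49.9 gf 25.0
clock: 11.82
position: [0.6253, -0.0151, 0.2056]
ee_rot: [-3.141, -0.01, -0.006]
force: [0.7, -0.2, -1.5]
width: 0.541
gripper_force: 25.0
t 11.82 p [ 0.6253 -0.0151  0.2056] yaw 0.35 tilt [0.0039 0.0001] w 49.7 gf 25.0
units [-0.369  0.706  0.371]
```

```bash
python3 -m creep '[[-0.018,0.035,0,0,0,0],[-0.035,0.067,0,0,0,0],[-0.035,0.067,0,0,0,0],[-0.035,0.067,0,0,0,0],[-0.035,0.067,0,0,0,0],[-0.035,0.067,0,0,0,0],[-0.035,0.067,0,0,0,0],[-0.035,0.067,0,0,0,0],[-0.035,0.067,0,0,0,0],[-0.035,0.067,0,0,0,0],[-0.02,0.04,0,0,0,0],[-0.016,0.028,0,0,0,0.003],[0,0,0,0,0,0],[0,0,0.04,0,0,0],[0,0,0.06,0,0,0],[0,0,0.06,0,0,0],[0,0,0,0,0,0],[0,0,0,0,0,0]]'; python3 go.py .48 -.2985 .0565
```

```text
clock: 13.32
position: [0.4778, -0.2968, 0.138]
ee_rot: [-3.139, -0.002, 0.005]
force: [0.3, -0.8, -1.6]
width: 0.544
gripper_force: 25.0
t 13.32 p [ 0.4778 -0.2968  0.138 ] yaw 0.09 tilt [-0.003   0.0023] w 50.1 gf 25.0
units [0.006 0.005 0.204]
```

```bash
python3 -m creep '[[0.006,0.005,0.04,0,0,0],[0,0,0.06,0,0,0],[0,0,0.05,0,0,0],[0,0,0.03,0,0,0],[0,0,0.01,0,0,0],[0,0,0,0,0,0],[0,0,0,0,0,0]]'; python3 go.py .48 -.2985 .0565
```

```text
clock: 13.9
position: [0.4819, -0.3007, 0.0645]
ee_rot: [3.141, 0.001, 0.003]
force: [-0.1, -0.7, -2.0]
width: 0.541
gripper_force: 25.0
t 13.9 p [ 0.4819 -0.3007  0.0645] yaw 0.02 tilt [ 0.0017 -0.0007] w 49.8 gf 25.0
units [-0.005 -0.005  0.02 ]
```

```bash
python3 -m creep '[[0,-0.003,0.01,0,0,0],[0,0,0.006,0,0,0],[0,0,0.004,0,0,0],[0,0,0.002,0,0,0],[0,0,0,0,0,0],[0,0,0,0,0,0]]'; python3 -m creep '[[0,0,0,0,0,0],[0,0,0,0,0,0],[0,0,0,0,0,0],[0,0,0,0,0,0],[0,0,0,0,0,0],[0,0,-0.02,0,0,0],[0,0,-0.04,0,0,0],[0,0,-0.06,0,0,0],[0,0,-0.07,0,0,0],[0,0,-0.07,0,0,0],[0,0,-0.06,0,0,0],[0,0,-0.05,0,0,0],[0,0,0,0,0,0]]' -1; python3 go.py .6181 .0969 .2
```

```text
clock: 14.4
position: [0.4814, -0.2994, 0.0562]
ee_rot: [3.141, 0.0, 0.002]
force: [-3.3, 1.6, 16.6]
width: 0.54
gripper_force: 25.0
clock: 15.48
position: [0.4828, -0.3004, 0.2073]
ee_rot: [3.138, -0.0, 0.01]
force: [0.4, -0.5, 0.3]
width: 1.001
gripper_force: 0.0
t 15.48 p [ 0.4828 -0.3004  0.2073] yaw -0.0 tilt [ 0.0064 -0.0034] w 92.1 gf 0.0
units [ 0.338 -0.993  0.017]
```

```bash
python3 -m creep '[[0.016,-0.045,0,0,0,0],[0.028,-0.08,0,0,0,0],[0.028,-0.08,0,0,0,0],[0.028,-0.08,0,0,0,0],[0.028,-0.08,0,0,0,0],[0.028,-0.08,0,0,0,0],[0.028,-0.08,0,0,0,0],[0.028,-0.08,0,0,0,0],[0.028,-0.08,0,0,0,0],[0.028,-0.08,0,0,0,0],[0.028,-0.08,0,0,0,0],[0.022,-0.08,0,0,0,0],[0.02,-0.06,0,0,0,0],[0,0,0,0,0,0],[0,0,0,0,0,0]]'; python3 go.py .6181 .0969 .071
```

```text
clock: 16.73
position: [0.6157, 0.0968, 0.202]
ee_rot: [-3.141, -0.005, 0.001]
force: [-0.9, -0.1, 0.2]
width: 0.998
gripper_force: 0.0
t 16.73 p [0.6157 0.0968 0.202 ] yaw 0.2 tilt [-0.0007  0.0006] w 91.8 gf 0.0
units [ 0.006 -0.     0.327]
```

```bash
python3 -m creep '[[0.005,0,0.05,0,0,0],[0,0,0.06,0,0,0],[0,0,0.06,0,0,0],[0,0,0.06,0,0,0],[0,0,0.05,0,0,0],[0,0,0.035,0,0,0],[0,0,0.008,0,0,0],[0,0,0,0,0,0],[0,0,0,0,0,0]]'; python3 go.py .6181 .0969 .0715;  python3 -m creep '[[0,0,0,0,0,0],[0,0,0,0,0,0],[0,0,0,0,0,0],[0,0,0,0,0,0],[0,0,0,0,0,0],[0,0,0,0,0,0],[0,0,0,0,0,0]]' 1 25; python3 go.py; python3 -m creep '[[0,0,-0.03,0,0,0],[0,0,-0.05,0,0,0],[0,0,-0.06,0,0,0],[0,0,-0.06,0,0,0],[0,0,-0.06,0,0,0],[0,0,-0.05,0,0,0],[0,0,-0.02,0,0,0],[0,0,0,0,0,0]]'; python3 go.py .565 -.2985 .0565
```

```text
clock: 17.48
position: [0.6183, 0.0938, 0.0739]
ee_rot: [3.141, -0.002, 0.001]
force: [0.2, -0.1, 1.1]
width: 1.001
gripper_force: 0.0
t 17.48 p [0.6183 0.0938 0.0739] yaw -0.06 tilt [ 0.0007 -0.0003] w 92.1 gf 0.0
units [-0.001 -0.008  0.006]
clock: 18.07
position: [0.6181, 0.0953, 0.0733]
ee_rot: [-3.141, -0.001, -0.001]
force: [0.2, 1.0, -1.7]
width: 0.542
gripper_force: 22.9
t 18.07 p [0.6181 0.0953 0.0733] yaw 0.02 tilt [0.0005 0.0007] w 49.9 gf 22.9
clock: 18.73
position: [0.6189, 0.0948, 0.2075]
ee_rot: [-3.141, 0.0, -0.006]
force: [0.4, 0.8, -2.9]
width: 0.544
gripper_force: 24.9
t 18.73 p [0.6189 0.0948 0.2075] yaw -0.01 tilt [0.0036 0.0006] w 50.1 gf 24.9
units [-0.136  0.983  0.376]
```

```bash
python3 -m creep '[[-0.006,0.045,0,0,0,0],[-0.011,0.08,0,0,0,0],[-0.011,0.08,0,0,0,0],[-0.011,0.08,0,0,0,0],[-0.011,0.08,0,0,0,0],[-0.011,0.08,0,0,0,0],[-0.011,0.08,0,0,0,0],[-0.011,0.08,0,0,0,0],[-0.011,0.08,0,0,0,0],[-0.011,0.08,0,0,0,0],[-0.011,0.08,0,0,0,0],[-0.011,0.08,0,0,0,0],[-0.009,0.06,0,0,0,0],[0,0,0,0,0,0],[0,0,0.04,0,0,0],[0,0,0.06,0,0,0],[0,0,0.06,0,0,0],[0,0,0,0,0,0],[0,0,0,0,0,0]]'; python3 go.py .565 -.2985 .0583
```

```text
clock: 20.32
position: [0.5619, -0.2985, 0.139]
ee_rot: [-3.139, -0.0, 0.007]
force: [-0.3, -0.2, -3.2]
width: 0.539
gripper_force: 24.8
t 20.32 p [ 0.5619 -0.2985  0.139 ] yaw 0.02 tilt [-0.0047  0.0021] w 49.6 gf 24.8
units [0.009 0.001 0.202]
```

```bash
python3 -m creep '[[0.009,0,0.04,0,0,0],[0,0,0.06,0,0,0],[0,0,0.05,0,0,0],[0,0,0.03,0,0,0],[0,0,0.01,0,0,0],[0,0,0,0,0,0],[0,0,0,0,0,0]]'; python3 go.py .565 -.2985 .0583
```

```text
clock: 20.9
position: [0.568, -0.2996, 0.0664]
ee_rot: [3.141, 0.0, 0.002]
force: [0.3, 0.3, -2.7]
width: 0.538
gripper_force: 24.8
t 20.9 p [ 0.568  -0.2996  0.0664] yaw 0.0 tilt [ 0.0015 -0.0007] w 49.5 gf 24.8
units [-0.008 -0.003  0.02 ]
```

```bash
python3 -m creep '[[-0.006,-0.002,0.01,0,0,0],[0,0,0.006,0,0,0],[0,0,0.003,0,0,0],[0,0,0,0,0,0],[0,0,0,0,0,0]]'; python3 go.py .565 -.2985 .0583
```

```text
clock: 21.32
position: [0.565, -0.2984, 0.0581]
ee_rot: [3.142, 0.0, 0.001]
force: [-1.0, 1.4, 3.0]
width: 0.541
gripper_force: 24.9
t 21.32 p [ 0.565  -0.2984  0.0581] yaw 0.01 tilt [ 0.0006 -0.0001] w 49.8 gf 24.9
units [-0.  0. -0.]
```

Contact. I release, lift clear, and look.

```bash
python3 -m creep '[[0,0,0,0,0,0],[0,0,0,0,0,0],[0,0,0,0,0,0],[0,0,0,0,0,0],[0,0,0,0,0,0],[0,0,-0.02,0,0,0],[0,0,-0.04,0,0,0],[0,0,-0.06,0,0,0],[0,0,-0.07,0,0,0],[0,0,-0.07,0,0,0],[0,0,-0.06,0,0,0],[0,0,-0.05,0,0,0],[0,0,0,0,0,0]]' -1; cat > m3.py <<'E'
from h import *
d=grab("top"); np.save("pics/top3.npy",d,allow_pickle=True)
save(d,"pics/top3.png",(130,125,500,310),2.1)
hsv=cv2.cvtColor(d["frame"],cv2.COLOR_RGB2HSV)
for n,lo,hi,z in(("red",(0,130,50),(8,255,255),.02),("green",(50,100,30),(78,255,255),.02),("yellow",(20,140,80),(33,255,255),.02),("blue",(108,100,40),(132,255,255),.036)):
    m=cv2.inRange(hsv,lo,hi);m[:145]=0;m[230:]=0;m[:,:245]=0;m[:,350:]=0
    c=max(cv2.findContours(m,0,1)[0],key=cv2.contourArea)
    M=cv2.moments(m*0+cv2.drawContours(m*0,[c],-1,255,-1)); P=plane(d,c.reshape(-1,2),z)[:,:2].astype(np.float32)
    r=cv2.minAreaRect(P); print(n,"centroid",plane(d,[[M["m10"]/M["m00"],M["m01"]/M["m00"]]],z)[0].round(4),"rect",np.round(r[0],4),np.round(r[1],4),round(r[2],1))
E
python3 m3.py; python3 go.py
```

```text
clock: 22.4
position: [0.567, -0.2995, 0.2111]
ee_rot: [3.138, -0.0, 0.011]
force: [0.1, -0.7, 1.3]
width: 1.003
gripper_force: 0.0
red centroid [0.563  0.0383 0.02  ] rect [0.5633 0.0382] [0.0617 0.0612] 2.8
green centroid [0.617  0.0992 0.02  ] rect [0.6171 0.0991] [0.0589 0.0591] 3.0
yellow centroid [ 0.6239 -0.0151  0.02  ] rect [ 0.6239 -0.0151] [0.061  0.0616] 3.6
blue centroid [0.6214 0.0417 0.036 ] rect [0.6206 0.0412] [0.0439 0.0445] 89.0
t 22.45 p [ 0.5661 -0.2991  0.2088] yaw -0.0 tilt [ 0.0048 -0.0022] w 92.1 gf 0.0
```

View pics/top3.png

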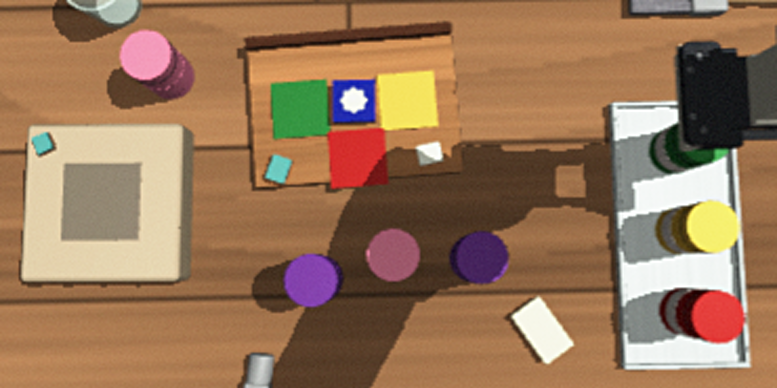

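All three jars stand upright in the tray: crop (700,140) green, (710,228) yellow, (716,316) red. The board is clear, with the blue tile at crop (353,101), which is (0.621,0.0414) with a yaw of about −1°. Next, to the tile.

```bash
python3 go.py .621 .0414 .2; python3 -m creep '[[0.007,-0.045,0,0,0,0],[0.013,-0.08,0,0,0,0],[0.013,-0.08,0,0,0,0],[0.013,-0.08,0,0,0,0],[0.013,-0.08,0,0,0,0],[0.013,-0.08,0,0,0,0],[0.013,-0.08,0,0,0,0],[0.013,-0.08,0,0,0,0],[0.013,-0.08,0,0,0,0],[0.013,-0.08,0,0,0,0],[0.01,-0.06,0,0,0,0.008],[0,-0.025,0,0,0,0],[0,0,0,0,0,0],[0,0,0.05,0,0,0],[0,0,0.06,0,0,0],[0,0,0.06,0,0,0],[0,0,0.06,0,0,0],[0,0,0.03,0,0,0],[0,0,0,0,0,0],[0,0,0,0,0,0]]'; python3 go.py .621 .0414 .0245
```

```text
t 22.45 p [ 0.5661 -0.2991  0.2088] yaw -0.0 tilt [ 0.0048 -0.0022] w 92.1 gf 0.0
units [ 0.137 -0.851  0.021]
clock: 24.12
position: [0.6183, 0.04, 0.1015]
ee_rot: [3.141, -0.028, -0.002]
force: [0.5, -0.1, 0.9]
width: 1.003
gripper_force: 0.0
t 24.12 p [0.6183 0.04   0.1015] yaw -1.04 tilt [-0.001  -0.0008] w 92.3 gf 0.0
units [ 0.007 -0.004  0.192]
```

```bash
python3 -m creep '[[0.007,-0.004,0.04,0,0,0],[0,0,0.05,0,0,0],[0,0,0.05,0,0,0],[0,0,0.03,0,0,0],[0,0,0.01,0,0,0],[0,0,0,0,0,0],[0,0,0,0,0,0]]'; python3 go.py .621 .0414 .0245
```

```text
clock: 24.7
position: [0.6222, 0.043, 0.0307]
ee_rot: [-3.141, 0.027, -0.002]
force: [0.2, -0.5, 0.4]
width: 1.001
gripper_force: 0.0
t 24.7 p [0.6222 0.043  0.0307] yaw -0.97 tilt [0.0015 0.0001] w 92.1 gf 0.0
units [-0.003  0.004  0.015]
```

```bash
python3 -m creep '[[-0.003,0.004,0.008,0,0,0],[0,0,0.007,0,0,0],[0,0,0,0,0,0],[0,0,0,0,0,0]]'; python3 go.py .621 .0414 .0245
```

```text
clock: 25.03
position: [0.6202, 0.0413, 0.0237]
ee_rot: [3.141, -0.026, 0.0]
force: [-0.2, -0.6, -0.1]
width: 1.0
gripper_force: 0.0
t 25.03 p [0.6202 0.0413 0.0237] yaw -0.96 tilt [ 0.0002 -0.0001] w 92.0 gf 0.0
units [ 0.002 -0.    -0.002]
```

```bash
python3 -m creep '[[0,0,0,0,0,0],[0,0,0,0,0,0],[0,0,0,0,0,0],[0,0,0,0,0,0],[0,0,0,0,0,0],[0,0,0,0,0,0],[0,0,0,0,0,0],[0,0,0,0,0,0],[0,0,0,0,0,0]]' 1 20; python3 go.py; python3 -m creep '[[0,0,-0.02,0,0,0],[0,0,-0.05,0,0,0],[0,0,-0.06,0,0,0],[0,0,-0.06,0,0,0],[0,0,-0.06,0,0,0],[0,0,-0.06,0,0,0],[0,0,-0.06,0,0,0],[0,0,-0.03,0,0,0],[0,0,0,0,0,0]]'; python3 go.py .519 .2957 .0607
```

```text
clock: 25.78
position: [0.6201, 0.0414, 0.0235]
ee_rot: [3.141, -0.026, -0.0]
force: [0.4, -0.5, -0.4]
width: 0.477
gripper_force: 20.0
t 25.78 p [0.6201 0.0414 0.0235] yaw -0.96 tilt [-0.     -0.0001] w 43.9 gf 20.0
clock: 26.53
position: [0.6218, 0.0418, 0.1869]
ee_rot: [-3.141, 0.026, -0.008]
force: [0.5, 0.5, -0.5]
width: 0.477
gripper_force: 20.0
t 26.53 p [0.6218 0.0418 0.1869] yaw -0.96 tilt [0.0053 0.0007] w 43.9 gf 20.0
units [-0.269 -0.63   0.314]
```

```bash
python3 -m creep '[[-0.015,-0.035,0,0,0,0],[-0.029,-0.068,0,0,0,0],[-0.029,-0.068,0,0,0,0],[-0.029,-0.068,0,0,0,0],[-0.029,-0.068,0,0,0,-0.008],[-0.029,-0.068,0,0,0,-0.008],[-0.029,-0.068,0,0,0,0],[-0.029,-0.068,0,0,0,0],[-0.029,-0.068,0,0,0,0],[-0.02,-0.05,0,0,0,0],[0,0,0,0,0,0],[0,0,0.05,0,0,0],[0,0,0.06,0,0,0],[0,0,0.06,0,0,0],[0,0,0.04,0,0,0],[0,0,0,0,0,0],[0,0,0,0,0,0]]'; python3 go.py .519 .2957 .0607
```

```text
clock: 27.95
position: [0.5128, 0.2922, 0.098]
ee_rot: [3.14, 0.026, -0.005]
force: [-0.0, 0.4, 0.4]
width: 0.471
gripper_force: 20.0
t 27.95 p [0.5128 0.2922 0.098 ] yaw 0.96 tilt [-0.0029 -0.0019] w 43.3 gf 20.0
units [ 0.016 -0.009  0.093]
```

```bash
python3 -m creep '[[0.016,-0.009,0,0,0,0],[0,0,0.03,0,0,0],[0,0,0.03,0,0,0],[0,0,0.012,0,0,0],[0,0,0,0,0,0],[0,0,0,0,0,0]]'; python3 go.py .519 .2957 .0607
```

```text
clock: 28.45
position: [0.5196, 0.2966, 0.0702]
ee_rot: [3.141, 0.027, -0.002]
force: [0.2, -0.1, -0.5]
width: 0.478
gripper_force: 20.0
t 28.45 p [0.5196 0.2966 0.0702] yaw 0.97 tilt [-0.001  -0.0007] w 44.0 gf 20.0
units [-0.002  0.002  0.024]
```

```bash
python3 -m creep '[[-0.001,0.002,0.012,0,0,0],[0,0,0.008,0,0,0],[0,0,0,0,0,0],[0,0,0,0,0,0]]'; python3 go.py .519 .2957 .0605; python3 -m creep '[[0,0,0.003,0,0,0],[0,0,0,0,0,0],[0,0,0,0,0,0]]'; python3 go.py
```

```text
clock: 28.78
position: [0.5196, 0.296, 0.0626]
ee_rot: [3.141, 0.026, -0.0]
force: [-0.2, -0.5, -2.1]
width: 0.478
gripper_force: 20.0
t 28.78 p [0.5196 0.296  0.0626] yaw 0.96 tilt [-0.0002 -0.0002] w 43.9 gf 20.0
units [-0.001  0.001  0.005]
clock: 29.03
position: [0.5197, 0.2961, 0.0616]
ee_rot: [-3.141, -0.026, -0.0]
force: [-0.1, 0.6, -0.3]
width: 0.479
gripper_force: 20.0
t 29.03 p [0.5197 0.2961 0.0616] yaw 0.96 tilt [0.0001 0.    ] w 44.1 gf 20.0
```

```bash
python3 -m creep '[[0,0,0.003,0,0,0],[0,0,0,0,0,0],[0,0,0,0,0,0]]'; python3 go.py
```

```text
clock: 29.28
position: [0.5198, 0.2962, 0.0605]
ee_rot: [-3.141, -0.026, -0.001]
force: [0.3, 0.2, 1.1]
width: 0.476
gripper_force: 20.0
t 29.28 p [0.5198 0.2962 0.0605] yaw 0.96 tilt [0.0004 0.0002] w 43.8 gf 20.0
```

```bash
python3 -m creep '[[0,0,0,0,0,0],[0,0,0,0,0,0],[0,0,0,0,0,0],[0,0,0,0,0,0],[0,0,0,0,0,0],[0,0,-0.02,0,0,0],[0,0,-0.04,0,0,0],[0,0,-0.07,0,0,0],[0,0,-0.07,0,0,0],[0,0,-0.07,0,0,0],[0,0,-0.06,0,0,0],[0,0,-0.02,0,0,0],[0,0.04,0,0,0,0.008],[0,0.08,0,0,0,0],[0,0.08,0,0,0,0],[0,0.08,0,0,0,0],[0,0.08,0,0,0,0],[0,0.04,0,0,0,0],[0,0,0,0,0,0]]' -1; cat > m4.py <<'E'
from h import *
d=grab("top"); save(d,"pics/top4.png",(130,175,230,270),6)
hsv=cv2.cvtColor(d["frame"],cv2.COLOR_RGB2HSV)
def q(m,b,z,n):
    k=np.zeros_like(m);k[b[1]:b[3],b[0]:b[2]]=m[b[1]:b[3],b[0]:b[2]]
    c=max(cv2.findContours(k,0,1)[0],key=cv2.contourArea);r=cv2.minAreaRect(plane(d,c.reshape(-1,2),z)[:,:2].astype(np.float32));print(n,np.round(r[0],4),np.round(r[1],4),round(r[2],1))
q(cv2.inRange(hsv,(108,100,40),(132,255,255)),(135,180,225,265),.073,"tile")
q((hsv[:,:,2]<165).astype(np.uint8),(152,194,208,250),.055,"mark")
t=np.load("pics/top3.npy",allow_pickle=True).item();
# tray lids: circle outline far from the camera, z=.105
h2=cv2.cvtColor(d["frame"],cv2.COLOR_RGB2HSV)
for n,lo,hi in(("red",(0,150,90),(8,255,255)),("yellow",(20,130,120),(33,255,255)),("green",(50,120,60),(75,255,255))):
    k=cv2.inRange(h2,lo,hi);k[:, :430]=0;k[:,500:]=0;k[:170]=0;k[310:]=0
    c=max(cv2.findContours(k,0,1)[0],key=cv2.contourArea).reshape(-1,2);x1=c[:,0].max();c=c[c[:,0]>x1-14]
    P=plane(d,c,.105)[:,:2];s=np.linalg.lstsq(np.c_[2*P,np.ones(len(P))],(P**2).sum(1),rcond=None)[0];print(n,s[:2].round(4),"r",np.sqrt(s[2]+s[:2]@s[:2]).round(4))
E
python3 m4.py; python3 go.py .3965 -.299 .21
```

```text
clock: 30.87
position: [0.5196, 0.1298, 0.1994]
ee_rot: [3.138, -0.011, -0.003]
force: [0.1, -0.1, 0.7]
width: 0.998
gripper_force: 0.0
t 30.92 p [0.5195 0.1327 0.1996] yaw -0.28 tilt [-0.0013 -0.0016] w 92.0 gf 0.0
units [-0.302  1.081 -0.024]Traceback (most recent call last):
  File "m4.py", line 7, in <module>
    q(cv2.inRange(hsv,(108,100,40),(132,255,255)),(135,180,225,265),.073,"tile")
    ~^^^^^^^^^^^^^^^^^^^^^^^^^^^^^^^^^^^^^^^^^^^^^^^^^^^^^^^^^^^^^^^^^^^^^^^^^^^
  File "m4.py", line 6, in q
    c=max(cv2.findContours(k,0,1)[0],key=cv2.contourArea);r=cv2.minAreaRect(plane(d,c.reshape(-1,2),z)[:,:2].astype(np.float32));print(n,np.round(r[0],4),np.round(r[1],4),round(r[2],1))
ValueError: max() iterable argument is empty
```

View pics/top4.png

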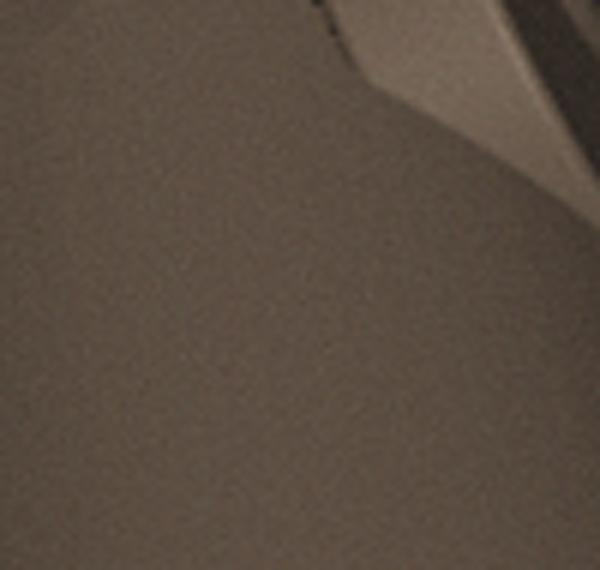

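The arm fills the crop and hides the stone, so I move on towards the tray and look again from there.

```bash
python3 -m creep '[[-0.012,0.045,0,0,0,-0.002],[-0.022,0.08,0,0,0,0],[-0.022,0.08,0,0,0,0],[-0.022,0.08,0,0,0,0],[-0.022,0.08,0,0,0,0],[-0.022,0.08,0,0,0,0],[-0.022,0.08,0,0,0,0],[-0.022,0.08,0,0,0,0],[-0.022,0.08,0,0,0,0],[-0.022,0.08,0,0,0,0],[-0.022,0.08,0,0,0,0],[-0.022,0.08,0,0,0,0],[-0.022,0.08,0,0,0,0],[-0.022,0.06,0,0,0,0],[-0.012,0.02,0,0,0,0],[0,0,0,0,0,0],[0,0,0,0,0,0]]'; python3 m4.py; python3 go.py .3965 -.299 .0575
```

```text
clock: 32.33
position: [0.398, -0.2972, 0.1999]
ee_rot: [-3.14, -0.007, 0.0]
force: [0.2, -0.2, -0.0]
width: 1.001
gripper_force: 0.0
tile [0.5213 0.2954] [0.0446 0.0454] 2.1
mark [0.52   0.2958] [0.0773 0.074 ] 88.9
t 32.38 p [ 0.3984 -0.2965  0.2   ] yaw 0.35 tilt [-0.0001  0.0012] w 91.8 gf 0.0
units [-0.005  0.007  0.356]Traceback (most recent call last):
  File "m4.py", line 14, in <module>
    c=max(cv2.findContours(k,0,1)[0],key=cv2.contourArea).reshape(-1,2);x1=c[:,0].max();c=c[c[:,0]>x1-14]
      ~~~^^^^^^^^^^^^^^^^^^^^^^^^^^^^^^^^^^^^^^^^^^^^^^^^
ValueError: max() iterable argument is empty
```

View pics/top4.png

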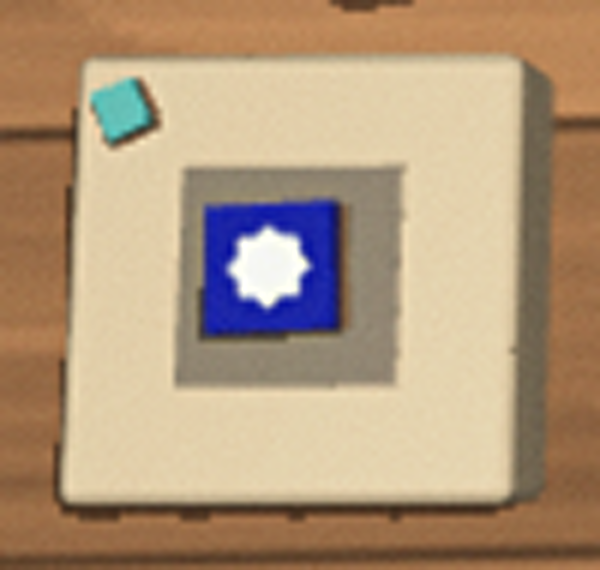

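The tile lies flat and star up at crop (270,267). Corrected for parallax it is within 1.5 mm of the mark's centre. Now I pick red from the tray.

```bash
python3 -m creep '[[-0.005,0.007,0.04,0,0,0],[0,0,0.06,0,0,0],[0,0,0.07,0,0,0],[0,0,0.07,0,0,0],[0,0,0.06,0,0,0],[0,0,0.04,0,0,0],[0,0,0.012,0,0,0],[0,0,0,0,0,0],[0,0,0,0,0,0]]'; python3 go.py .3965 -.299 .0575
```

```text
clock: 33.13
position: [0.3966, -0.3004, 0.0601]
ee_rot: [-3.141, -0.009, -0.001]
force: [-0.1, 0.3, 0.2]
width: 1.001
gripper_force: 0.0
t 33.13 p [ 0.3966 -0.3004  0.0601] yaw 0.34 tilt [0.0006 0.0002] w 92.1 gf 0.0
units [-0.    -0.003  0.007]
```

```bash
python3 -m creep '[[0,-0.003,0.005,0,0,0],[0,0,0,0,0,0],[0,0,0,0,0,0],[0,0,0,0,0,0],[0,0,0,0,0,0],[0,0,0,0,0,0],[0,0,0,0,0,0],[0,0,0,0,0,0]]' 1 25; python3 go.py;  python3 -m creep '[[0,0,-0.03,0,0,0],[0,0,-0.05,0,0,0],[0,0,-0.06,0,0,0],[0,0,-0.07,0,0,0],[0,0,-0.07,0,0,0],[0,0,-0.06,0,0,0],[0,0,-0.02,0,0,0],[0,0,0,0,0,0]]'; python3 go.py .5636 .038 .0725
```

```text
clock: 33.8
position: [0.3957, -0.3, 0.0576]
ee_rot: [3.142, 0.007, 0.0]
force: [-1.1, 0.5, 0.9]
width: 0.544
gripper_force: 24.9
t 33.8 p [ 0.3957 -0.3     0.0576] yaw 0.24 tilt [ 0.0001 -0.    ] w 50.0 gf 24.9
clock: 34.47
position: [0.3965, -0.3006, 0.203]
ee_rot: [3.14, 0.006, 0.004]
force: [-0.1, 0.1, -3.2]
width: 0.54
gripper_force: 24.9
t 34.47 p [ 0.3965 -0.3006  0.203 ] yaw 0.23 tilt [ 0.0029 -0.0018] w 49.7 gf 24.9
units [ 0.42  -0.845  0.326]
```

```bash
python3 -m creep '[[0.018,-0.035,0,0,0,0],[0.035,-0.07,0,0,0,0],[0.035,-0.07,0,0,0,0],[0.035,-0.07,0,0,0,0],[0.035,-0.07,0,0,0,0],[0.035,-0.07,0,0,0,0],[0.035,-0.07,0,0,0,0],[0.035,-0.07,0,0,0,0],[0.035,-0.07,0,0,0,0],[0.035,-0.07,0,0,0,0],[0.035,-0.07,0,0,0,0],[0.035,-0.07,0,0,0,0],[0.017,-0.04,0,0,0,0],[0,0,0,0,0,0],[0,0,0.04,0,0,0],[0,0,0.06,0,0,0],[0,0,0.06,0,0,0],[0,0,0,0,0,0],[0,0,0,0,0,0]]'; python3 go.py .5636 .038 .0726
```

```text
clock: 36.05
position: [0.5602, 0.0378, 0.1353]
ee_rot: [3.141, 0.006, -0.008]
force: [1.1, -0.0, -3.3]
width: 0.541
gripper_force: 24.9
t 36.05 p [0.5602 0.0378 0.1353] yaw 0.22 tilt [-0.0054 -0.0008] w 49.8 gf 24.9
units [ 0.009 -0.001  0.157]
```

```bash
python3 -m creep '[[0.008,0,0.03,0,0,0],[0,0,0.05,0,0,0],[0,0,0.04,0,0,0],[0,0,0.02,0,0,0],[0,0,0,0,0,0],[0,0,0,0,0,0],[0,0,0,0,0,0]]'; python3 go.py .5636 .038 .0726
```

```text
clock: 36.63
position: [0.5664, 0.0388, 0.0826]
ee_rot: [-3.141, -0.007, -0.003]
force: [0.8, -0.5, -3.2]
width: 0.543
gripper_force: 24.9
t 36.63 p [0.5664 0.0388 0.0826] yaw 0.24 tilt [0.002  0.0003] w 50.0 gf 24.9
units [-0.007  0.002  0.025]
```

```bash
python3 -m creep '[[-0.005,0.002,0.01,0,0,0],[0,0,0.006,0,0,0],[0,0,0.005,0,0,0],[0,0,0,0,0,0],[0,0,0,0,0,0]]'; python3 go.py .5636 .038 .0726
```

```text
clock: 37.05
position: [0.5634, 0.0378, 0.0731]
ee_rot: [3.142, 0.007, -0.0]
force: [0.3, 0.6, -2.8]
width: 0.539
gripper_force: 24.9
t 37.05 p [0.5634 0.0378 0.0731] yaw 0.24 tilt [-0.0001 -0.0001] w 49.6 gf 24.9
units [ 0.    -0.     0.001]
```

```bash
python3 -m creep '[[0,0,0.002,0,0,0],[0,0,0,0,0,0],[0,0,0,0,0,0]]'; python3 -m creep '[[0,0,0,0,0,0],[0,0,0,0,0,0],[0,0,0,0,0,0],[0,0,0,0,0,0],[0,0,0,0,0,0],[0,0,-0.02,0,0,0],[0,0,-0.04,0,0,0],[0,0,-0.06,0,0,0],[0,0,-0.07,0,0,0],[0,0,-0.07,0,0,0],[0,0,-0.06,0,0,0],[0,0,-0.02,0,0,0],[0,0,0,0,0,0]]' -1; python3 go.py .4814 -.2994 .2
```

```text
clock: 37.3
position: [0.5637, 0.038, 0.0726]
ee_rot: [-3.142, -0.007, -0.001]
force: [-1.3, 0.1, 1.0]
width: 0.539
gripper_force: 24.9
clock: 38.38
position: [0.5648, 0.0381, 0.2112]
ee_rot: [-3.141, -0.007, -0.008]
force: [1.6, 0.1, 0.4]
width: 1.001
gripper_force: 0.0
t 38.38 p [0.5648 0.0381 0.2112] yaw 0.24 tilt [0.0048 0.0005] w 92.1 gf 0.0
units [-0.212  0.843  0.026]
```

Now to yellow in the tray.

```bash
python3 -m creep '[[-0.011,0.045,0,0,0,0],[-0.02,0.08,0,0,0,0],[-0.02,0.08,0,0,0,0],[-0.02,0.08,0,0,0,0],[-0.02,0.08,0,0,0,0],[-0.02,0.08,0,0,0,0],[-0.02,0.08,0,0,0,0],[-0.02,0.08,0,0,0,0],[-0.02,0.08,0,0,0,0],[-0.02,0.08,0,0,0,0],[-0.015,0.06,0,0,0,0],[-0.006,0.025,0,0,0,0],[0,0,0,0,0,0],[0,0,0.03,0,0,0],[0,0,0.05,0,0,0],[0,0,0,0,0,0],[0,0,0,0,0,0]]'; python3 go.py .4814 -.2994 .057
```

```text
clock: 39.8
position: [0.4799, -0.3002, 0.1753]
ee_rot: [-3.139, -0.01, 0.004]
force: [0.2, 0.3, -0.5]
width: 0.998
gripper_force: 0.0
t 39.8 p [ 0.4799 -0.3002  0.1753] yaw 0.37 tilt [-0.0025  0.0022] w 91.8 gf 0.0
units [ 0.005 -0.001  0.296]
```

```bash
cat > m5.py <<'E'
from h import *
import sys
n=sys.argv[1]; t=grab("top"); np.save("pics/t5.npy",t,allow_pickle=True)
save(t,"pics/%s.png"%sys.argv[2],(235,125,365,225),6)
hsv=cv2.cvtColor(t["frame"],cv2.COLOR_RGB2HSV)
LH={"red":(0,8),"green":(50,78),"yellow":(20,33)}
for n in n.split(","):
    lo,hi=LH[n]; m=cv2.inRange(hsv,(lo,110,50),(hi,255,255)); m[:145]=0;m[230:]=0;m[:,:245]=0;m[:,350:]=0
    c=max(cv2.findContours(m,0,1)[0],key=cv2.contourArea).reshape(-1,2)
    y0=c[:,1].min();c=c[c[:,1]<y0+13]
    P=plane(t,c,.12)[:,:2];s=np.linalg.lstsq(np.c_[2*P,np.ones(len(P))],(P**2).sum(1),rcond=None)[0];print(n,s[:2].round(4),"r",np.sqrt(s[2]+s[:2]@s[:2]).round(4))
E
python3 m5.py red top5
```

```text
red [0.5599 0.0363] r 0.0284
```

View pics/top5.png

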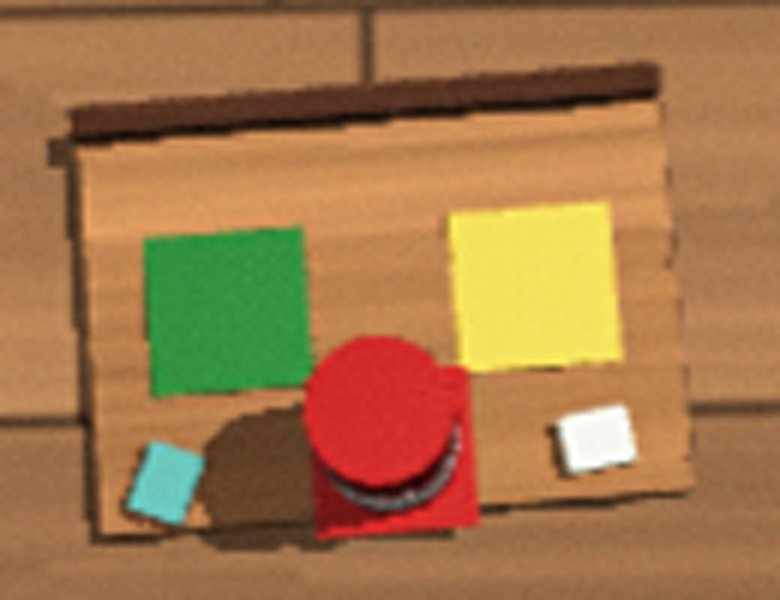

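The red jar stands upright on its pad, with its lid at crop (380,411). That works out to about (0.564,0.038), matching the pad centre. Now I grip yellow.

```bash
python3 -m creep '[[0.005,0,0.04,0,0,0],[0,0,0.06,0,0,0],[0,0,0.06,0,0,0],[0,0,0.06,0,0,0],[0,0,0.05,0,0,0],[0,0,0.02,0,0,0],[0,0,0,0,0,0],[0,0,0,0,0,0]]'; python3 go.py .4814 -.2994 .057
```

```text
clock: 40.52
position: [0.4828, -0.3024, 0.0613]
ee_rot: [3.141, 0.007, 0.001]
force: [0.4, -0.1, 1.2]
width: 1.0
gripper_force: 0.0
t 40.52 p [ 0.4828 -0.3024  0.0613] yaw 0.27 tilt [ 0.0007 -0.0002] w 92.0 gf 0.0
units [-0.004 -0.007  0.011]
```

```bash
python3 -m creep '[[-0.003,-0.006,0.01,0,0,0],[0,0,0,0,0,0],[0,0,0,0,0,0],[0,0,0,0,0,0],[0,0,0,0,0,0],[0,0,0,0,0,0],[0,0,0,0,0,0],[0,0,0,0,0,0]]' 1 25; python3 go.py;  python3 -m creep '[[0,0,-0.03,0,0,0],[0,0,-0.05,0,0,0],[0,0,-0.06,0,0,0],[0,0,-0.07,0,0,0],[0,0,-0.07,0,0,0],[0,0,-0.06,0,0,0],[0,0,-0.02,0,0,0],[0,0,0,0,0,0]]'; python3 go.py .6242 -.0153 .0715
```

```text
clock: 41.18
position: [0.481, -0.3001, 0.0564]
ee_rot: [3.142, 0.007, 0.0]
force: [-0.2, 0.1, 1.4]
width: 0.538
gripper_force: 24.9
t 41.18 p [ 0.481  -0.3001  0.0564] yaw 0.24 tilt [ 0.0001 -0.    ] w 49.5 gf 24.9
clock: 41.85
position: [0.4818, -0.3007, 0.2021]
ee_rot: [3.14, 0.006, 0.005]
force: [0.6, 0.5, -2.7]
width: 0.542
gripper_force: 24.9
t 41.85 p [ 0.4818 -0.3007  0.2021] yaw 0.23 tilt [ 0.0032 -0.0017] w 49.8 gf 24.9
units [ 0.358 -0.712  0.326]
```

```bash
python3 -m creep '[[0.018,-0.036,0,0,0,0],[0.035,-0.07,0,0,0,0],[0.035,-0.07,0,0,0,0],[0.035,-0.07,0,0,0,0],[0.035,-0.07,0,0,0,0],[0.035,-0.07,0,0,0,0],[0.035,-0.07,0,0,0,0],[0.035,-0.07,0,0,0,0],[0.035,-0.07,0,0,0,0],[0.035,-0.07,0,0,0,0],[0.025,-0.046,0,0,0,0],[0,0,0,0,0,0],[0,0,0.04,0,0,0],[0,0,0.06,0,0,0],[0,0,0.06,0,0,0],[0,0,0,0,0,0],[0,0,0,0,0,0]]'; python3 go.py .6242 -.0153 .0715
```

```text
clock: 43.27
position: [0.6209, -0.0152, 0.1339]
ee_rot: [3.141, 0.006, -0.008]
force: [0.8, 0.3, -1.9]
width: 0.539
gripper_force: 24.9
t 43.27 p [ 0.6209 -0.0152  0.1339] yaw 0.23 tilt [-0.0054 -0.0004] w 49.6 gf 24.9
units [0.009 0.    0.156]
```

```bash
python3 -m creep '[[0.005,0,0.03,0,0,0],[0,0,0.05,0,0,0],[0,0,0.04,0,0,0],[0,0,0.02,0,0,0],[0,0,0,0,0,0],[0,0,0,0,0,0],[0,0,0,0,0,0]]'; python3 go.py .6242 -.0153 .0715
```

```text
clock: 43.85
position: [0.6259, -0.0147, 0.0815]
ee_rot: [-3.142, -0.007, -0.003]
force: [0.5, 0.9, -1.9]
width: 0.542
gripper_force: 24.9
t 43.85 p [ 0.6259 -0.0147  0.0815] yaw 0.24 tilt [0.002 0.   ] w 49.9 gf 24.9
units [-0.004  0.002  0.025]
```

```bash
python3 -m creep '[[-0.002,0.001,0.01,0,0,0],[0,0,0.006,0,0,0],[0,0,0.006,0,0,0],[0,0,0,0,0,0],[0,0,0,0,0,0]]'; python3 go.py .6242 -.0153 .0715
```

```text
clock: 44.27
position: [0.624, -0.0151, 0.0715]
ee_rot: [3.142, 0.007, -0.0]
force: [-0.4, -0.4, -2.0]
width: 0.539
gripper_force: 25.0
t 44.27 p [ 0.624  -0.0151  0.0715] yaw 0.25 tilt [-0.0001 -0.    ] w 49.6 gf 25.0
units [0.    0.001 0.   ]
```

```bash
python3 -m creep '[[0,0,0.002,0,0,0],[0,0,0,0,0,0],[0,0,0,0,0,0]]'; python3 -m creep '[[0,0,0,0,0,0],[0,0,0,0,0,0],[0,0,0,0,0,0],[0,0,0,0,0,0],[0,0,0,0,0,0],[0,0,-0.02,0,0,0],[0,0,-0.04,0,0,0],[0,0,-0.06,0,0,0],[0,0,-0.07,0,0,0],[0,0,-0.07,0,0,0],[0,0,-0.06,0,0,0],[0,0,-0.02,0,0,0],[0,0,0,0,0,0]]' -1; python3 go.py .565 -.2984 .2
```

```text
clock: 44.52
position: [0.6242, -0.015, 0.0713]
ee_rot: [3.142, 0.007, 0.001]
force: [-2.1, 0.8, 5.1]
width: 0.539
gripper_force: 25.0
clock: 45.6
position: [0.6255, -0.015, 0.2098]
ee_rot: [-3.141, -0.006, -0.008]
force: [0.8, 0.7, -0.7]
width: 0.998
gripper_force: 0.0
t 45.6 p [ 0.6255 -0.015   0.2098] yaw 0.23 tilt [0.0051 0.0002] w 91.8 gf 0.0
units [-0.154  0.708  0.024]
```

```bash
python3 -m creep '[[-0.009,0.04,0,0,0,0],[-0.017,0.078,0,0,0,0],[-0.017,0.078,0,0,0,0],[-0.017,0.078,0,0,0,0],[-0.017,0.078,0,0,0,0],[-0.017,0.078,0,0,0,0],[-0.017,0.078,0,0,0,0],[-0.017,0.078,0,0,0,0],[-0.017,0.078,0,0,0,0],[-0.012,0.04,0,0,0,0],[0,0,0,0,0,0],[0,0,0.04,0,0,0],[0,0,0.06,0,0,0],[0,0,0,0,0,0],[0,0,0,0,0,0]]'; python3 m5.py yellow,red top6; python3 go.py .565 -.2984 .0585
```

```text
clock: 46.85
position: [0.5613, -0.2955, 0.1649]
ee_rot: [-3.139, -0.008, 0.006]
force: [-0.0, 0.3, 1.0]
width: 1.0
gripper_force: 0.0
yellow [ 0.6212 -0.0132] r 0.0262
red [0.5603 0.0363] r 0.0282
t 46.9 p [ 0.5623 -0.2961  0.1664] yaw 0.28 tilt [-0.0015  0.0009] w 91.7 gf 0.0
units [0.007 0.006 0.27 ]
```

```bash
python3 -m creep '[[0.007,0.006,0.04,0,0,0],[0,0,0.06,0,0,0],[0,0,0.06,0,0,0],[0,0,0.06,0,0,0],[0,0,0.04,0,0,0],[0,0,0.005,0,0,0],[0,0,0,0,0,0],[0,0,0,0,0,0]]'; python3 go.py .565 -.2984 .0583
```

```text
clock: 47.57
position: [0.5664, -0.2996, 0.0624]
ee_rot: [3.141, 0.007, 0.003]
force: [0.5, -0.3, 0.2]
width: 1.0
gripper_force: 0.0
t 47.57 p [ 0.5664 -0.2996  0.0624] yaw 0.25 tilt [ 0.002  -0.0008] w 92.0 gf 0.0
units [-0.004 -0.003  0.01 ]
```

```bash
python3 -m creep '[[-0.001,-0.002,0.01,0,0,0],[0,0,0,0,0,0],[0,0,0,0,0,0],[0,0,0,0,0,0],[0,0,0,0,0,0],[0,0,0,0,0,0],[0,0,0,0,0,0],[0,0,0,0,0,0]]' 1 25; python3 go.py;  python3 -m creep '[[0,0,-0.03,0,0,0],[0,0,-0.05,0,0,0],[0,0,-0.06,0,0,0],[0,0,-0.07,0,0,0],[0,0,-0.07,0,0,0],[0,0,-0.07,0,0,0],[0,0,-0.03,0,0,0],[0,0,0,0,0,0]]'; python3 go.py .6173 .0985 .0725
```

```text
clock: 48.23
position: [0.5649, -0.2985, 0.0568]
ee_rot: [-3.142, -0.007, -0.0]
force: [-0.1, 0.2, 1.2]
width: 0.54
gripper_force: 25.0
t 48.23 p [ 0.5649 -0.2985  0.0568] yaw 0.24 tilt [0.0001 0.    ] w 49.6 gf 25.0
clock: 48.9
position: [0.5664, -0.2993, 0.2123]
ee_rot: [3.139, 0.006, 0.008]
force: [-0.1, -0.4, -3.3]
width: 0.541
gripper_force: 25.0
t 48.9 p [ 0.5664 -0.2993  0.2123] yaw 0.23 tilt [ 0.0052 -0.0024] w 49.8 gf 25.0
units [ 0.13  -0.995  0.348]
```

```bash
python3 -m creep '[[0.006,-0.04,0,0,0,0],[0.011,-0.08,0,0,0,0],[0.011,-0.08,0,0,0,0],[0.011,-0.08,0,0,0,0],[0.011,-0.08,0,0,0,0],[0.011,-0.08,0,0,0,0],[0.011,-0.08,0,0,0,0],[0.011,-0.08,0,0,0,0],[0.011,-0.08,0,0,0,0],[0.011,-0.08,0,0,0,0],[0.011,-0.08,0,0,0,0],[0.011,-0.08,0,0,0,0],[0.011,-0.08,0,0,0,0],[0.005,-0.03,0,0,0,0],[0,0,0,0,0,0],[0,0,0,0,0,0],[0,0,0,0,0,0]]'; python3 go.py .6173 .0985 .0718
```

```text
clock: 50.32
position: [0.6197, 0.1121, 0.2073]
ee_rot: [3.14, 0.005, -0.003]
force: [-0.5, -1.1, -3.5]
width: 0.543
gripper_force: 25.0
t 50.32 p [0.6197 0.1121 0.2073] yaw 0.18 tilt [-0.0022 -0.0016] w 49.9 gf 25.0
units [-0.005  0.034  0.339]
```

```bash
python3 -m creep '[[0,0.034,0,0,0,0],[0,0,0.04,0,0,0],[0,0,0.06,0,0,0],[0,0,0.06,0,0,0],[0,0,0.05,0,0,0],[0,0,0.04,0,0,0],[0,0,0.03,0,0,0],[0,0,0.01,0,0,0],[0,0,0,0,0,0],[0,0,0,0,0,0],[0,0,0,0,0,0]]'; python3 go.py .6173 .0985 .0718
```

```text
clock: 51.23
position: [0.6213, 0.0999, 0.094]
ee_rot: [-3.141, -0.006, -0.003]
force: [-0.9, 0.2, -3.9]
width: 0.543
gripper_force: 25.0
t 51.23 p [0.6213 0.0999 0.094 ] yaw 0.22 tilt [0.002  0.0003] w 50.0 gf 25.0
units [-0.01   0.004  0.055]
```

```bash
python3 -m creep '[[-0.009,0.003,0.015,0,0,0],[0,0,0.015,0,0,0],[0,0,0.012,0,0,0],[0,0,0.006,0,0,0],[0,0,0.004,0,0,0],[0,0,0,0,0,0],[0,0,0,0,0,0]]'; python3 go.py .6173 .0985 .0718
```

```text
clock: 51.82
position: [0.6169, 0.099, 0.0719]
ee_rot: [-3.142, -0.007, -0.0]
force: [-0.5, -0.7, -3.1]
width: 0.54
gripper_force: 25.0
t 51.82 p [0.6169 0.099  0.0719] yaw 0.25 tilt [0.0002 0.    ] w 49.7 gf 25.0
units [0.001 0.001 0.   ]
```

```bash
python3 -m creep '[[0,0.001,0.002,0,0,0],[0,0,0.001,0,0,0],[0,0,0,0,0,0],[0,0,0,0,0,0]]'; python3 -m creep '[[0,0,0,0,0,0],[0,0,0,0,0,0],[0,0,0,0,0,0],[0,0,0,0,0,0],[0,0,0,0,0,0],[0,0,-0.02,0,0,0],[0,0,-0.04,0,0,0],[0,0,-0.06,0,0,0],[0,0,-0.07,0,0,0],[0,0,-0.07,0,0,0],[0,0,-0.06,0,0,0],[0,0,-0.02,0,0,0],[0,0,0,0,0,0]]' -1; python3 -m creep '[[-0.01,0.045,0,0,0,0],[-0.02,0.08,0,0,0,0],[-0.02,0.08,0,0,0,0],[-0.02,0.08,0,0,0,0],[-0.02,0.08,0,0,0,0],[-0.02,0.08,0,0,0,0],[-0.02,0.08,0,0,0,0],[-0.02,0.08,0,0,0,0],[-0.02,0.08,0,0,0,0],[-0.02,0.08,0,0,0,0],[-0.02,0.08,0,0,0,0],[-0.02,0.08,0,0,0,0],[-0.01,0.04,0,0,0,0],[0,0,0,0,0,0],[0,0,0,0,0,0]]'; python3 m5.py red,green,yellow top7; python3 -c "
from h import *
d=grab('top');save(d,'pics/full7.png')
d=grab('scene');save(d,'pics/sc7.png',(220,140,490,345),2.9)"
```

```text
clock: 52.15
position: [0.6171, 0.0989, 0.0717]
ee_rot: [-3.141, -0.007, -0.002]
force: [-2.6, 0.3, 5.9]
width: 0.54
gripper_force: 25.0
clock: 53.23
position: [0.6182, 0.0989, 0.2098]
ee_rot: [-3.141, -0.006, -0.008]
force: [-0.4, 0.3, -0.2]
width: 0.998
gripper_force: 0.0
clock: 54.48
position: [0.5212, -0.2887, 0.2052]
ee_rot: [-3.141, -0.003, 0.003]
force: [0.3, 0.4, 0.3]
width: 1.001
gripper_force: 0.0
red [0.5606 0.0364] r 0.028
green [0.6106 0.0959] r 0.0293
yellow [ 0.6211 -0.0132] r 0.0263
```

View pics/top7.png

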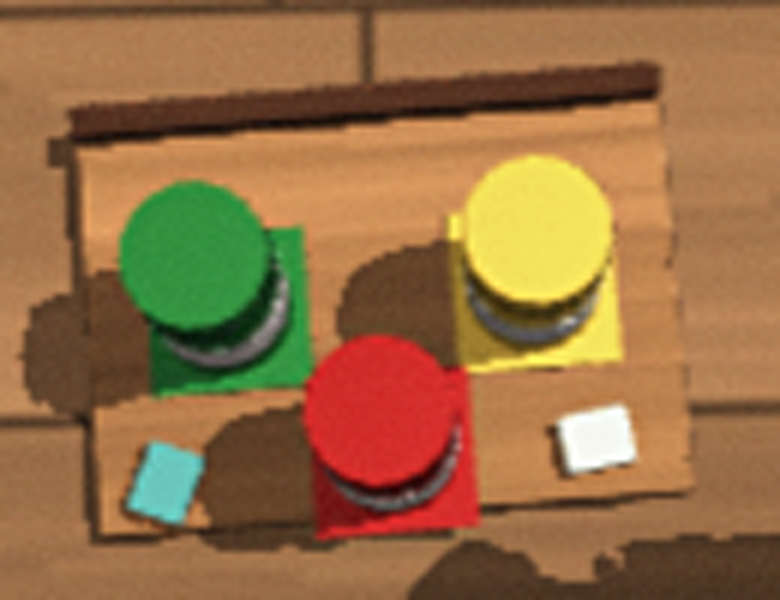

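View pics/sc7.png

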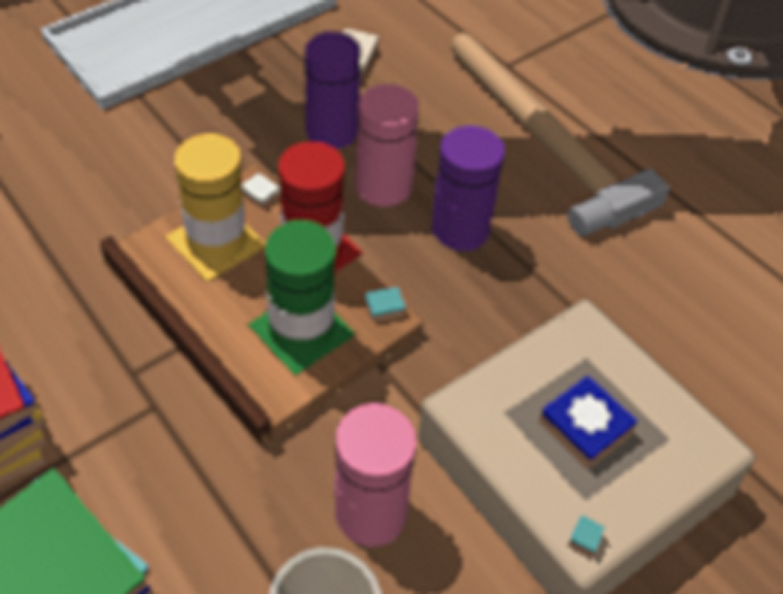

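All three jars stand upright on their own pads: scene crop yellow (210,200), red (312,200), green (300,280). The tile is star up in the middle of the stone at (590,415). One numeric check of lid centres against the pad centres.

```bash
python3 - <<'E'
from h import *
t=np.load("pics/t5.npy",allow_pickle=True).item()
for n,c,p in(("green",(194,255.5),(.6171,.0991)),("yellow",(538,230),(.6239,-.0151)),("red",(380.5,411),(.5633,.0382))):
    g=[235+(c[0]+.5)/6-.5,125+(c[1]+.5)/6-.5]; w=plane(t,[g],.12)[0]
    print(n,w[:2].round(4),"off mm",((w[:2]-p)*1000).round(1))
E
```

```text
green [0.617  0.0989] off mm [-0.1 -0.2]
yellow [ 0.6233 -0.0149] off mm [-0.6  0.2]
red [0.5639 0.038 ] off mm [ 0.6 -0.2]
```

All jars are within 1 mm of their pad centres and the gripper is clear, so I hand in.

```bash
python3 -c "
from cell import arm
print(arm.sign_off())"
```

```text
the job is handed in; nothing more can be done
None
```

The job is handed in at about 55 s of the 128 s allowed: all three jars went to the tray first, the blue tile now lies star up within about 1.5 mm of the stone's centre, and each jar is back upright within about 1 mm of the centre of its own pad, by the camera measurements.

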